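# Load a nail strip into the bench nailer

### The arm

A 6-joint arm with a two-finger parallel gripper is mounted at the origin on the work surface. World frame = base frame: x ahead of the robot, y to its left, z up, the work surface at z = 0. Lengths are in m, angles in rad, forces in N, time in s.
With the tool pointing down it reaches from about 0.275 to 0.875 m from the base axis. Payload 12.5 kg.
Tool frame: the origin (TCP) lies at the very end of the fingers, on their centre line; the grasp point (between the pads) lies 19 mm behind it; z points along the fingers, y is the line along which they close (so a half turn about z gives the same grasp; the last joint's range is limited). The gripper opens to 85 mm and grips with 20 to 120 N. Pads are 22 mm wide; open, the fingers measure 114 mm over their backs; the gripper's body (76 mm by 85 mm) begins 54 mm behind the grasp point. The pads swing forward as they close: fully open they stand 13 mm farther back than shut.
Start: joints at [-1.279, 0.351, 1.652, -0, 1.139, -0.085], TCP at [0.202, -0.511, 0.231] pointing down, gripper open.
Joint ranges: [-2.75, 2.75], [-0.79, 2.1], [0.01, 2.65], [-1.57, 4.71], [0.07, 3.14], [-2.87, 2.87]. Speed limits (rad/s): [2.22, 2.22, 2.79, 3.14, 3.14, 3.14].

### API

Orientations are given as a 3x3 rotation matrix whose columns are the frame's x, y, z axes.
In Python, from bench import manip gives the robot as it stands. Calls block until the motion is done:
- manip.move_ptp(position, orientation): joint-space move of the TCP to a pose.
- manip.move_l(position, attitude=None, max_speed=0.15): straight line of the TCP; attitude=None keeps the orientation; max_speed is the mean speed in m/s.
- manip.move_j(angles): joint-space move.
- manip.set_gripper(opening, effort=None): opening from 0.0 (shut) to 1.0 (fully open); effort is the grip in N (None keeps the last); returns when the fingers have stopped.
- manip.dwell(seconds).
- manip.inverse_kinematics(position, orientation): joint angles nearest the present ones, or None.
- manip.grab_frame(name): name is "scene" or "top" or "wrist"; returns (picture, depth): 400x640x3 uint8, red, green, blue; 400x640 float32, m along the optical axis (not along the pixel's ray), 0 where there is no reading.
- manip.get_calibration(name): a dict with "camera_matrix" (3x3 intrinsics, pixels), "k1" (the pictures are not rectified: a ray, as slopes to the right and down, at radius r is drawn at 1 + k1 r^2 times it, then the intrinsics apply), "R" (3x3) and "t" (3): a world point X has camera coordinates R X + t. Camera axes: x right, y down, z forward; pixel columns grow to the right and rows downward; lengths in m; the calibration is good to about 2 mm. A picture is of the moment at which its call begins: read the wrist's pose just before it. get_calibration takes no time and is no camera call; for the wrist camera it gives the pose at the moment of the call.
A pose or a line that the arm cannot do raises manip.Unreachable and nothing moves.
- manip.sign_off(): hands the job in; it is judged then, once.
Trained networks look in the newest picture that a camera, given by its name, has taken for a name from the list of things; names that differ only in an ending like _2 or _b are one class to them, and where a whole thing is asked for, a point or a joint stands for the part that bears it (a point fixed in the world has none). Each returns a list of dicts, best first, with "confidence" (0 to 1); they miss things now and then, are a little off and sometimes report something else, mostly with a low value. They report only what shows in the picture. A call takes as long as a camera call.
- manip.look_for(camera, name): "at" ([x, y, z] in m, in world coordinates, good to about 4 mm: the middle of the surface that is visible of it).
Readings, each from a call of its own:
- manip.current_time(): time.
- manip.current_qpos(): joint angles.
- manip.current_joint_vel(): joint speeds.
- manip.current_joint_torque(): joint torques, N m.
- manip.current_ee_pos(): TCP position.
- manip.current_tcp_rot(): TCP orientation.
- manip.current_force(): force on the tool from outside, world axes, zero at the start.
- manip.current_ft_torque(): the same for the moment, N m.
- manip.current_grip_width(): opening from 0.0 (shut) to 1.0 (fully open).
- manip.current_grip_force(): force on a finger pad.
Only numpy, scipy, OpenCV 4.12 (cv2) and the standard library are available. Lean on these libraries where they do the work, as an engineer would, in place of code of your own. Each camera call takes 0.05 s, during which the arm holds its last target. There are 200 camera calls.

### The job

Reload the bench nailer: lower the nail strip upright between the channel walls, push the red follower back with the strip's end until the strip drops in behind the nose, and bed it flat on the channel floor with a steady downward push of about 15 N. Then slide the cover rail fully forward over it and let go. Work gently, the glued strip snaps if it is forced and the rail must not be slammed, and leave the glue bottle, the screwdriver and the wood offcut where they are.

Things in the scene. Friction and masses are not known exactly. Their poses are not given: they have to be found in the camera images.
- strip_mid (a point): Loose nail strip, 0.15 to 0.3 kg: a stiff row of steel nails held by two orange bands, 90 mm long (x), 12 mm wide (y), 56 mm tall (z), standing upright on the bench on its narrow edge. The point is its centre, 28 mm above its underside. Both ends are alike. The glue snaps if it is pressed with over 18 N on the follower or 25 N on the channel floor, or jammed with over 60 N in all in the nailer.
- magazine: Nailer fixed on levelling feet, its underside 0 to 8 mm above the bench: blue base plate 340 x 120 mm, 18 mm thick, with an open-topped straight channel. Origin: on the underside, on the channel's centre line under the nose face, the end face that the strip's front must lie against. x axis from the nose back along the channel, y across, z up. All heights of nailer parts are from its underside.
- seat (a point): Point fixed in the nailer where the centre (point strip_mid) of a fully seated strip lies: magazine frame x = 45 mm, y = 0, 46 mm above the nailer's underside. Same axes as the magazine.
- follower (a joint): Travel of the red spring follower back from rest (m): 0 = at rest, its face 45 mm behind the nose; 0.047 = hard stop, face 92 mm behind the nose, only 2 mm more than the strip's length. The spring pushes it towards the nose, 2 N at rest, growing by 60 N/m to about 5 N at the hard stop.
- follower_face (a point): Middle of the upper part of the follower's front face (facing the nose), 49 mm above the nailer's underside. The follower is 12 mm wide, 16 mm long, its top 53 mm up, 23 mm above the work plate. A strip resting on the work plate therefore meets this face and can push it back.
- rail (a joint): Opening of the aluminium cover rail (m): 0 = fully closed over the strip, about 0.10 = open as found. Slides along the magazine's x axis, closing towards the nose, with about 3 N of friction, and stays where left. Must not be slammed: keep it below 0.25 m/s. An upside-down U, 90 mm long, 32 mm wide; it passes over a seated strip with 3.5 mm to spare and jams on one that stands proud.
- rail_knob (a point): Centre of the upright black knob on the rail, 24 mm across, 32 mm tall, 97.5 mm above the nailer's underside, its foot on the rail's top. On the channel's centre line at magazine x = 77 mm plus the rail opening. Moves with the rail. Rail: lower edges 50 mm, top 81.5 mm up; closed, it covers magazine x = 3 to 93 mm.
- glue: Bystander: glue bottle, 56 mm across, 140 mm tall, white with yellow label and orange cap; origin at the centre of its underside.
- screwdriver: Bystander: screwdriver with a red handle lying on the bench; origin at the centre of its underside.
- offcut: Bystander: wood offcut 80 x 50 x 30 mm; origin at the centre of its underside.
- nose (a point): Middle of the nose's top edge: magazine frame x = 0, y = 0, 30 mm above the nailer's underside, 12 mm above the channel floor. The nose is the rear edge of a flat steel work plate, 100 mm wide, at this height over x = -105 to 0 mm. Two thin yellow guides on it, 29 mm either side of the centre line, are out of the way.
- pad: Hard rubber pad, the channel floor from magazine x = 0 to 94 mm, its top 18 mm above the nailer's underside; gives 1 mm per 60 N. Friction on nose and follower can take some newtons of a downward push. Origin at x = y = 0, 6 mm below its top. The steel walls run x = 0 to 215 mm, 15 mm apart, upright to 40 mm above the underside, then flared outwards to about 21 mm apart at the top, at 48 mm.

How it is judged:
On the way, in this order (a step that is already met when the one before it is completed fails the run):
1. the strip's end pushes the follower back (value of joint follower above 0.02 m and contact force between strip and follower above 1 N and value of joint rail above 0.08 m), for 0.1 s.
2. the strip sits on the channel floor between nose and follower and is pressed down on it with over 7 N, the rail still open (z of strip_mid in the frame of seat below 0.002 m and x of strip_mid in the frame of seat above -0.0025 m and value of joint follower above 0.042 m and value of joint rail above 0.07 m and contact force between strip and pad above 7 N), for 0.3 s.
At the end, for the whole second after the job is handed in: The strip stands upright (within 0.15 rad) in the channel with its centre within 2.5 mm along, 3 mm across and 2 mm in height of the seat point, at rest, pressed by the follower with more than 2 N; the rail is within 3 mm of fully closed; nothing is touched by the robot (x of strip_mid in the frame of seat between -0.0025 and 0.0025 m and y of strip_mid in the frame of seat between -0.003 and 0.003 m and z of strip_mid in the frame of seat between -0.002 and 0.002 m and angle between strip_mid's own z axis and vertical below 0.15 rad and contact force between strip and follower above 2 N and value of joint rail below 0.003 m and linear speed of strip below 0.02 m/s).
It fails at once if the strip is pressed against the follower with more than 18 N (contact force between strip and follower above 18 N).
It fails at once if the strip is pressed on the channel floor with more than 25 N (contact force between strip and pad above 25 N).
It fails at once if the strip is jammed in the nailer with more than 60 N, all contacts added (contact force between strip and magazine above 60 N).
It fails at once if the glue bottle, the screwdriver or the offcut is moved more than 30 mm (distance of any of glue, screwdriver, offcut from where it was at the start of the episode above 0.03 m).
It fails at once if the rail is slammed shut, faster than 0.25 m/s (velocity of joint rail below -0.25 m/s).
It also fails if it takes over 72 s, if anything falls off the work surface, if the arm or the gripper's body presses on something with over 40 N, if the wrist force passes 120 N, or if a joint passes its speed limit or range.

## Working session

There is one attempt and no reset: what is moved stays moved. The work goes in short steps, each a Python script; the robot and the scene stay as the last script left them, time stands still between calls to the robot, and variables do not carry over. Pictures are saved under pics/ and viewed, at most 10 in all, crops included, and the job is handed in when it is done.

```bash
mkdir -p pics; ls
cat > h.py <<'E'
from bench import manip
import numpy as np, cv2
def save(n,img): cv2.imwrite('pics/'+n,img[:,:,::-1])
def cloud(cam,depth,c=None):
    c=c or manip.get_calibration(cam); K=np.array(c['camera_matrix'],float)
    h,w=depth.shape; u,v=np.meshgrid(np.arange(w),np.arange(h))
    p=cv2.undistortPoints(np.stack([u,v],-1).reshape(-1,1,2).astype(np.float64),K,np.array([c['k1'],0,0,0,0.])).reshape(h,w,2)
    X=np.dstack([p*depth[...,None],depth]); 
    return (X-np.array(c['t']))@np.array(c['R'])
E
python3 - <<'E'
from h import *
for n in ('scene','top'):
    im,d=manip.grab_frame(n); save(n+'0.png',im); np.savez(n+'0.npz',im=im,d=d,P=cloud(n,d))
    for k in ('strip_mid','magazine','follower_face','rail_knob','nose','glue','screwdriver','offcut','rail','pad'):
        r=manip.look_for(n,k); print(n,k,[(np.round(q['at'],3).tolist(),round(q['confidence'],2)) for q in r[:2]])
    print(manip.get_calibration(n)['t'],manip.current_time())
E
```

```text
pics
scene strip_mid [([0.566, -0.366, 0.03], 0.6)]
scene magazine [([0.571, 0.06, 0.028], 0.69)]
scene follower_face []
scene rail_knob [([0.536, 0.154, 0.082], 0.88)]
scene nose [([0.575, 0.063, 0.02], 0.87)]
scene glue [([0.695, 0.373, 0.088], 0.66), ([0.44, 0.371, 0.02], 0.49)]
scene screwdriver [([0.442, 0.369, 0.021], 0.51)]
scene offcut [([0.362, -0.145, 0.03], 0.86), ([0.575, 0.061, 0.023], 0.32)]
scene rail [([0.536, 0.154, 0.085], 0.6)]
scene pad [([0.571, 0.063, 0.024], 0.63)]
[ 0.30159024 -0.31026417  1.56339357] 0.55
top strip_mid [([0.558, -0.366, 0.037], 0.88)]
top magazine [([0.556, 0.054, 0.02], 0.8)]
top follower_face [([0.572, 0.039, 0.022], 0.63)]
top rail_knob [([0.526, 0.152, 0.085], 0.7)]
top nose [([0.558, 0.054, 0.02], 0.6)]
top glue [([0.668, 0.362, 0.091], 0.65), ([0.56, 0.054, 0.015], 0.45)]
top screwdriver [([0.43, 0.364, 0.025], 0.94)]
top offcut [([0.355, -0.153, 0.029], 0.63)]
top rail [([0.526, 0.149, 0.081], 0.94)]
top pad []
[0.00958956 0.5384213  1.03243726] 1.1
```

View pics/top0.png

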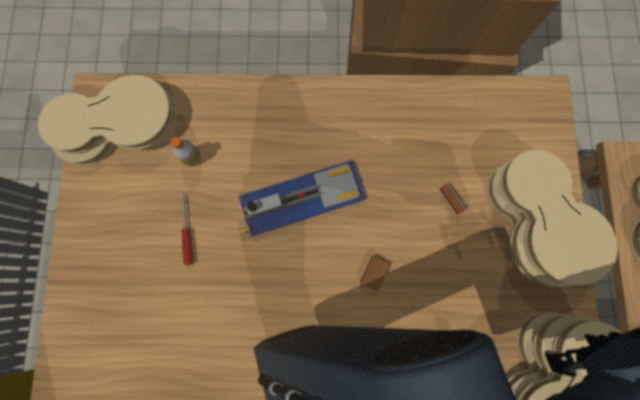

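View pics/scene0.png

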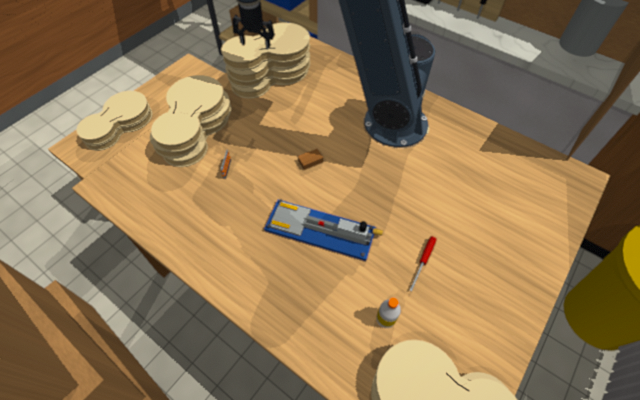

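Top: strip at about (453,198), nailer from nose (355,180) to rear (245,220), offcut (375,271) and a stack of boards near (515,210). Both pictures agree with the network positions. Next I'll move the wrist camera over the strip and then the nailer.

```bash
cat >> h.py <<'E'
def down(a):  # tool y at angle a (rad) in the world
    y=np.array([np.cos(a),np.sin(a),0]); z=np.array([0,0,-1.]); return np.column_stack([np.cross(y,z),y,z])
def best(p,a): # choose half-turn with smaller |q6|
    c=[]
    for k in (0,np.pi):
        q=manip.inverse_kinematics(p,down(a+k))
        if q is not None: c.append((abs(q[5]),a+k,q))
    c.sort(key=lambda s:s[0]); return c
def wrist(n):
    c=manip.get_calibration('wrist'); im,d=manip.grab_frame('wrist'); P=cloud('wrist',d,c); save(n+'.png',im); np.savez(n+'.npz',im=im,d=d,P=P); return im,P,c
E
python3 - <<'E'
from h import *
z=np.load('top0.npz'); P=z['P']
m=(np.hypot(P[...,0]-.558,P[...,1]+.366)<.17)&(P[...,2]>.06)&(z['d']>0)
print('near strip tall',m.sum(), P[m].min(0) if m.any() else '',P[m].max(0) if m.any() else '')
c=manip.get_calibration('wrist'); C=-np.array(c['R']).T@c['t']
print('cam',C,np.array(c['R']),manip.current_ee_pos(),manip.current_tcp_rot())
for a,p in ((np.radians(122),[.56,-.366,.3]),(np.radians(18.7),[.56,.054,.3])):
    print([(round(np.degrees(x[1])),np.round(x[2],2)) for x in best(p,a)])
a=best([.5,-.366,.30],np.radians(122))[0]
manip.move_ptp([.5,-.366,.30],down(a[1]))
im,Pw,c=wrist('w1'); C=-np.array(c['R']).T@c['t']; print('cam',C,manip.current_time())
for k in('strip_mid',): print(manip.look_for('wrist',k))
E
```

```text
near strip tall 1184 [ 0.51299761 -0.53595373  0.08131916] [ 0.64888929 -0.47638028  0.12692232]
cam [ 0.27804281 -0.48085634  0.37286901] [[ 3.67159563e-01 -9.30157603e-01 -8.29446751e-04]
 [-8.80600100e-01 -3.47884721e-01  3.21744750e-01]
 [-2.99561877e-01 -1.17401251e-01 -9.46826081e-01]] [ 0.20238111 -0.51138915  0.23128289] [[ 9.29837085e-01  3.67971459e-01 -2.52166605e-05]
 [ 3.67971459e-01 -9.29837085e-01  1.72046063e-05]
 [-1.71165821e-05 -2.52764923e-05 -1.00000000e+00]]
[(302, array([-0.65,  0.52,  1.22, -0.  ,  1.4 ,  0.36])), (122, array([-0.65,  0.52,  1.22, -0.  ,  1.4 , -2.78]))]
[(19, array([ 0.01,  0.31,  1.53, -0.  ,  1.3 , -0.31])), (199, array([ 0.01,  0.31,  1.53, -0.  ,  1.3 ,  2.83]))]
cam [ 0.56818375 -0.32290213  0.44121642] 2.425
[{'at': [0.5607, -0.3641, 0.0431], 'confidence': 0.82}]
```

View pics/w1.png

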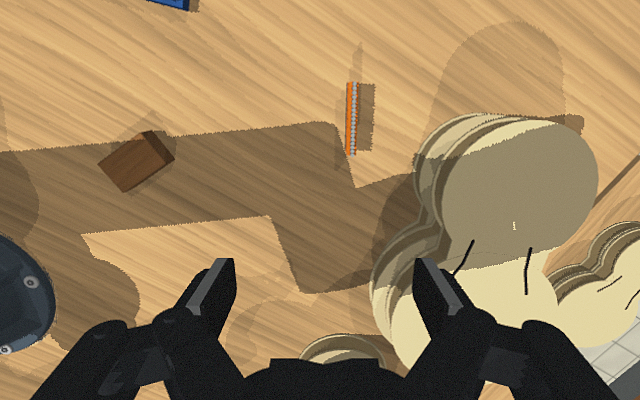

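The wrist view shows the strip at about (352,118), upright, with the board stack edge at (415,165), roughly 0.1 m away. I'll fit the strip's top surface and look at the nailer.

```bash
cat >> h.py <<'E'
def rect(P,m):
    pts=(P[m][:,:2]*1000).astype(np.float32); (c,s,a)=cv2.minAreaRect(pts); 
    return np.array(c)/1000,s,a,m.sum()
E
python3 - <<'E'
from h import *
z=np.load('w1.npz'); P=z['P']
near=(np.hypot(P[...,0]-.56,P[...,1]+.365)<.07)&(z['d']>0)
for lo in (.03,.045,.05): 
    m=near&(P[...,2]>lo)&(P[...,2]<.07); print(rect(P,m),np.median(P[m][:,2]))
    q=P[m][:,:2]; w,v=np.linalg.eigh(np.cov(q.T)); print('pca',np.degrees(np.arctan2(v[1,1],v[0,1]))%180,q.mean(0))
m=near&(P[...,2]<.02); print('bench z',np.median(P[m][:,2]))
d=np.hypot(P[...,0]-.56,P[...,1]+.365); m=(P[...,2]>.03)&(d>.07)&(z['d']>0); print('closest obstacle',P[m][d[m].argmin()],d[m].min())
a=best([.45,.06,.33],np.radians(18.7))
print([(np.degrees(x[1]),x[2][5]) for x in a])
manip.move_ptp([.47,.03,.33],down(a[0][1]))
im,Pw,c=wrist('w2'); print(manip.current_time())
for k in('magazine','rail_knob','follower_face','nose'): print(k,[(np.round(q['at'],4).tolist(),round(q['confidence'],2)) for q in manip.look_for('wrist',k)[:2]])
E
```

```text
(array([ 0.55804681, -0.36978253]), (89.47171020507812, 11.964064598083496), 31.550050735473633, np.int64(720)) 0.042795818594842897
pca 31.73517478319488 [ 0.55924931 -0.36842057]
(array([ 0.5578783 , -0.36990662]), (89.05211639404297, 4.698863983154297), 31.474090576171875, np.int64(273)) 0.05387545650025108
pca 31.60278777669052 [ 0.5586939 -0.3691648]
(array([ 0.55788007, -0.36990955]), (89.05057525634766, 4.672796249389648), 31.43122100830078, np.int64(248)) 0.05397211434018223
pca 31.5991299234517 [ 0.55891642 -0.36918441]
bench z -0.0008931284159737938
closest obstacle [ 0.49688095 -0.33471338  0.374427  ] 0.07000924385633185
[(np.float64(18.7), np.float64(-0.2964318697013213)), (np.float64(198.70000000000002), np.float64(2.8451607838884723))]
4.0
magazine [([0.5506, 0.0837, 0.0228], 0.74)]
rail_knob [([0.5219, 0.1551, 0.0858], 0.83), ([0.5604, 0.0578, 0.0544], 0.46)]
follower_face [([0.5609, 0.0547, 0.0551], 0.72)]
nose [([0.5522, 0.0799, 0.0163], 0.96), ([0.525, 0.1528, 0.0852], 0.24)]
```

View pics/w2.png

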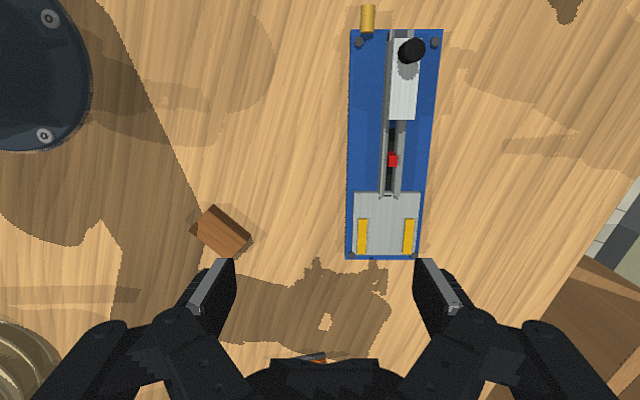

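The nailer shows with its nose at (388,193), follower at (392,160), rail around (404,80) and knob at (411,50). Next I fit its frame from the depth cloud.

Run:
```python
from h import *
z=np.load('w2.npz'); P=z['P']; im=z['im'].astype(int); ok=z['d']>0
r,g,b=im[...,0],im[...,1],im[...,2]
v,u=np.mgrid[:400,:640]; box=(u>330)&(u<460)&(v<275)
blue=ok&box&(b>r+40)&(b>g+20)
top=blue&(P[...,2]>.01)&(P[...,2]<.035)
print('blue',rect(P,top),np.median(P[top][:,2]))
red=ok&box&(r>150)&(g<60)&(b<60)&(v>140)&(v<180)
print('red',red.sum(),P[red].min(0),P[red].max(0),np.median(P[red],0))
yel=ok&box&(r>150)&(b<80)&(g>100)&(v>200)
for s in (u<390,u>=390): print('guide',rect(P,yel&s),np.median(P[yel&s][:,2]))
grey=ok&box&(abs(r-b)<30)&(r>110)&(v>185)&(v<262)&(P[...,2]>.022)&(P[...,2]<.045)
print('plate',rect(P,grey),np.median(P[grey][:,2]))
bench=ok&(u>180)&(u<300)&(v>100)&(v<190); print('bench',np.median(P[bench][:,2]))
rail=ok&box&(r>110)&(abs(r-b)<35)&(v<122)&(P[...,2]>.07)&(P[...,2]<.095)
print('rail',rect(P,rail),np.median(P[rail][:,2]))
wall=ok&box&(abs(r-b)<35)&(P[...,2]>.04)&(P[...,2]<.06)&(v>122)&(v<200)
print('wall',rect(P,wall),np.median(P[wall][:,2]),np.percentile(P[wall][:,2],[5,95]))
knob=ok&box&(r<60)&(b<60)&(v<80)&(P[...,2]>.105); print('knob',rect(P,knob),P[knob].mean(0))
cr=z['im'][0:270,320:470]; save('w2c.png',cv2.resize(cr,None,fx=2.2,fy=2.2,interpolation=cv2.INTER_CUBIC))
```

```text
blue (array([0.56112146, 0.05044283]), (121.02030944824219, 340.307861328125), 18.412870407104492, np.int64(9589)) 0.01886580675841573
red 89 [0.5524437  0.04494498 0.05117021] [0.56678796 0.06170803 0.05542378] [0.55994172 0.05346246 0.05380058]
guide (array([ 0.57339398, -0.08956261]), (22.219249725341797, 94.70542907714844), 29.149616241455078, np.int64(305)) 0.0368000611631242
guide (array([ 0.63402234, -0.05201869]), (15.389312744140625, 61.464393615722656), 19.64396858215332, np.int64(303)) 0.03666273255807299
plate (array([ 0.59103363, -0.03956841]), (100.37791442871094, 118.23382568359375), 18.91452407836914, np.int64(3246)) 0.03076618718027164
bench -0.0008179923765675016
rail (array([0.52795306, 0.15072514]), (32.89299774169922, 88.98331451416016), 18.172353744506836, np.int64(1751)) 0.08227722455390024
wall (array([0.56037848, 0.05209711]), (29.620403289794922, 103.54954528808594), 18.418834686279297, np.int64(821)) 0.046579608232032624 [0.04159496 0.04928778]
knob (array([0.51841248, 0.17789529]), (21.55167007446289, 22.59016990661621), 28.10942268371582, np.int64(442)) [0.51774211 0.17754453 0.11371195]
```

Run:
```python
from h import *
R=down(np.radians(301.5)); p=np.array([.558,-.3698,.033])
manip.set_gripper(.55,60)
manip.move_ptp(p+[0,0,.1],R)
manip.move_l(p,max_speed=.08)
manip.set_gripper(0,60); print('grip',manip.current_grip_width(),manip.current_grip_force())
manip.move_l(p+[0,0,.15],max_speed=.12)
print(manip.current_ee_pos(),manip.current_force(),manip.current_time(),manip.current_grip_width())
a=np.radians(18.4); ex=np.array([-np.sin(a),np.cos(a),0]); ey=np.array([np.cos(a),np.sin(a),0])  # ey sign irrelevant
t=-.1793*ex+.5484*ey-.014*ex
print(t)
manip.move_ptp(t+[0,0,.16],down(a)); manip.dwell(.2)
print(manip.current_ee_pos(),manip.current_force(),manip.current_time())
im,P,c=wrist('w3')
```

```text
grip 0.13091028374648114 58.897992968559265
[ 0.55768496 -0.3695742   0.18206715] [-0.78948111  0.08199467 -1.93947705] 9.5417 0.1291247244457519
[ 0.58137856 -0.0103158   0.        ]
[ 0.5815391  -0.01113925  0.15998003] [-0.25815391  0.09453679 -2.35835719] 11.0917
```

View pics/w3.png

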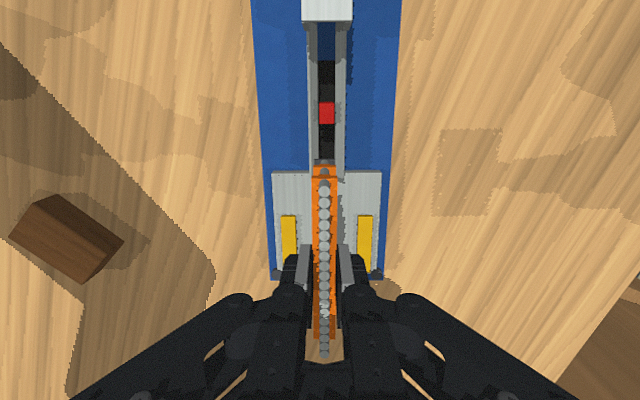

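The strip (orange, (325,180) to (325,355)) is held upright in line with the channel, and the follower is visible at (327,112). I'll measure the offsets from this closer view.

Run:
```python
from h import *
z=np.load('w3.npz'); P=z['P']; im=z['im'].astype(int); ok=z['d']>0
r,g,b=im[...,0],im[...,1],im[...,2]; v,u=np.mgrid[:400,:640]
a=np.radians(18.4); ex=np.array([-np.sin(a),np.cos(a)]); ey=np.array([np.cos(a),np.sin(a)])
def st(n,m):
    s=P[m][:,:2]@ex+.1793; y=P[m][:,:2]@ey-.5484; print(n,m.sum(),'x',np.round(np.percentile(s,[1,50,99])*1e3,1),'y',np.round(np.percentile(y,[1,50,99])*1e3,1),'z',np.round(np.percentile(P[m][:,2],[2,50,98])*1e3,1)); return s,y
red=ok&(r>140)&(g<70)&(b<70)&(u>300)&(u<350)&(v>90)&(v<130); st('red',red)
st('redtop',red&(P[...,2]>.052))
box=(u>305)&(u<345)&(v>155)&(v<370)
st('strip',ok&box&(P[...,2]>.14)&(P[...,2]<.2)); st('stript',ok&box&(P[...,2]>.178)&(P[...,2]<.2)&(v<250))
st('stripori',ok&box&(r>b+60)&(P[...,2]>.1))
grey=ok&(abs(r-b)<30)&(r>110)&(P[...,2]>.024)&(P[...,2]<.040)&(v>165)&(v<290)&(u>265)&(u<390)
st('plate',grey); pl=grey&((u<300)|(u>350))&(v<200); st('plate rear',pl)
wall=ok&(abs(r-b)<30)&(P[...,2]>.045)&(P[...,2]<.055)&(v>25)&(v<175)&(u>300)&(u<355); st('wall',wall)
for lo,hi in ((.02,.06),(.06,.1)):
    s=P[...,:2]@ex+.1793; w=wall&(s>lo)&(s<hi); y=P[w][:,:2]@ey-.5484; print('wall y mid',lo,(np.percentile(y,1)+np.percentile(y,99))/2,y.min(),y.max())
print('blue',rect(P,ok&(b>r+40)&(b>g+20)&(P[...,2]>.01)&(P[...,2]<.035)))
```

```text
red 310 x [45.8 53.3 60.7] y [-5.1  0.3  5.8] z [52.5 53.9 55.3]
redtop 310 x [45.8 53.3 60.7] y [-5.1  0.3  5.8] z [52.5 53.9 55.3]
strip 5522 x [-55.1  -3.6  32.5] y [-8.9 -1.3  7.2] z [146.2 175.8 196.7]
stript 658 x [ 3.6 19.  32.3] y [-3.8 -1.5  0.8] z [178.5 180.5 181.9]
stripori 2398 x [-55.5   1.6  32.6] y [-7.2 -1.7  4.3] z [144.8 168.1 177.1]
plate 4854 x [-94.7 -28.8  -0.1] y [-48.7  12.3  49.7] z [29.3 30.9 32.3]
plate rear 1594 x [-25.  -11.8   0.1] y [-48.5  23.9  49.4] z [28.7 30.8 32.3]
wall 1899 x [  4.4  65.  113.1] y [-14.    9.6  14.7] z [45.1 47.8 50.3]
wall y mid 0.02 0.00038897302193702243 -0.014113147447080143 0.014907103127465016
wall y mid 0.06 0.00031850906226820255 -0.014213580167909301 0.014782154459835772
blue (array([0.5744585 , 0.01183556]), (119.895751953125, 257.4117431640625), 18.549680709838867, np.int64(18818))
```

Origin and heights agree with the given sizes (follower 45.8 to 60.7, plate edge at 0, plate height about 30). Relative to the channel the strip sits about 1.8 mm to −y, so I correct for that and lower it step by step with force checks.

```bash
cat >> h.py <<'E'
A=np.radians(18.4); EX=np.array([-np.sin(A),np.cos(A),0]); EY=np.array([np.cos(A),np.sin(A),0]); O=-.1793*EX+.5484*EY
def mag(x,y,z): return O+x*EX+y*EY+np.array([0,0,z])   # x,y nailer frame (EY side), z world
def pose(): p=manip.current_ee_pos()-O; return np.array([p@EX,p@EY,p[2]])*1e3
def frc():  # averaged force in nailer axes
    f=[]
    for _ in range(5): f.append(manip.current_force()); manip.dwell(.01)
    f=np.mean(f,0); return np.array([f@EX,f@EY,f[2]])
E
python3 - <<'E'
from h import *
y=.0018
manip.move_l(mag(-.014,y,.088),max_speed=.1); manip.dwell(.2); F0=frc(); np.save('F0.npy',F0); print(pose(),F0)
for z in np.arange(.085,.0695,-.0015):
    manip.move_l(mag(-.014,y,z),max_speed=.03); f=frc()-F0
    print(np.round(pose(),1),np.round(f,1))
    if abs(f[1])>1.5: y+=np.sign(f[1])*.0005
    if np.linalg.norm(f)>8: break
print(manip.current_time(),y)
E
```

```text
[-14.0974888   2.047901   88.5272918] [ 2.16199126e-01 -4.99377917e-04 -1.60656915e+00]
[-14.    1.7  84.9] [-0.3 -0.1 -0.2]
[-14.    1.8  83.4] [0.1 0.2 0.2]
[-14.    1.8  82. ] [-0.   0.  -0.3]
[-14.    1.7  80.4] [-0.2  0.1 -0.4]
[-14.    1.8  78.9] [-0.4  0.  -0.3]
[-14.    1.8  77.4] [-0.4  0.4 -0.4]
[-14.    1.8  75.9] [-0.3  0.3 -0.3]
[-14.    1.8  74.4] [-0.   0.  -0.3]
[-14.    1.8  72.9] [-0.6 -0.2 -0.1]
[-14.    1.8  71.4] [0.1 0.3 0. ]
[-14.    1.8  69.9] [-0.2  0.1 -0.4]
15.4583 0.0018
```

Clean entry. Now I push back in steps.

Run:
```python
from h import *
F0=np.load('F0.npy'); y=.0018; z=.0699
x=-.014
while x<.055:
    step=.001 if x<.005 else (.004 if x<.034 else .001)
    x+=step
    manip.move_l(mag(x,y,z),max_speed=.04); f=frc()-F0
    if x<.005 or step==.001 or True: print(np.round(pose(),1),np.round(f,1))
    if f[0]<-9 or abs(f[1])>10 or abs(f[2])>10: break
print(manip.current_time(),manip.current_grip_width()); wrist('w4')
```

```text
[-13.    1.8  69.9] [-0.1  0.1  0.1]
[-12.    1.8  69.9] [-0.6 -0.2 -0.3]
[-11.    1.8  69.9] [-0.1 -0.2 -0.2]
[-10.    1.8  69.9] [ 0.   0.  -0.7]
[-9.   1.8 69.9] [-0.2 -0.1 -0.2]
[-7.9  1.8 69.9] [ 0.1  0.3 -0.2]
[-7.   1.8 69.9] [-0.2 -0.1  0.4]
[-6.   1.8 69.9] [-0.6 -0.1 -0.1]
[-5.   1.8 69.9] [-0.4  0.3 -0.4]
[-4.   1.8 69.9] [-0.2  0.1 -0. ]
[-3.   1.8 69.9] [-0.3 -0.3 -0.4]
[-2.2  1.9 70. ] [-2.5 -0.4  0.4]
[-1.   1.8 69.9] [-2.2  0.2  0.2]
[ 0.   1.8 70. ] [-2.5 -0.2  0.8]
[ 1.   1.8 69.9] [-2. -0.  1.]
[ 2.   1.8 69.9] [-2.8 -0.4  1.1]
[ 3.   1.8 69.9] [-2.7 -0.4  1.1]
[ 4.   1.8 69.9] [-2.6 -0.2  0.5]
[ 5.   1.8 69.9] [-3.  -0.2  1.2]
[ 9.1  1.8 69.9] [-2.6 -0.3  0.5]
[13.   1.8 69.9] [-3.2 -0.1  0.7]
[17.   1.8 69.9] [-3.3 -0.5  0.5]
[21.   1.8 69.9] [-3.7 -0.3  0.8]
[24.9  1.8 69.9] [-3.7 -0.6  1. ]
[28.9  1.8 69.9] [-4.2 -1.1  0.7]
[32.9  1.8 69.9] [-4.3 -1.2  1.3]
[36.8  1.8 69.9] [-4.5 -1.5  1.5]
[37.9  1.8 69.9] [-4.5 -1.3  1. ]
[39.   1.8 69.9] [-4.5 -1.2  1.3]
[40.   1.8 69.9] [-4.6 -1.4  1.5]
[41.   1.8 69.9] [-5.  -1.3  1.8]
[42.   1.8 69.9] [-4.7 -1.4  1.6]
[43.   1.8 69.9] [-5.2 -1.3  1.4]
[44.   1.8 69.9] [-5.  -1.7  1.6]
[44.8  1.8 69.9] [-5.6 -2.   1.9]
[45.1  1.9 70.1] [-10.7  -2.6   2.5]
25.9583 0.12884310786469136
```

View pics/w4.png

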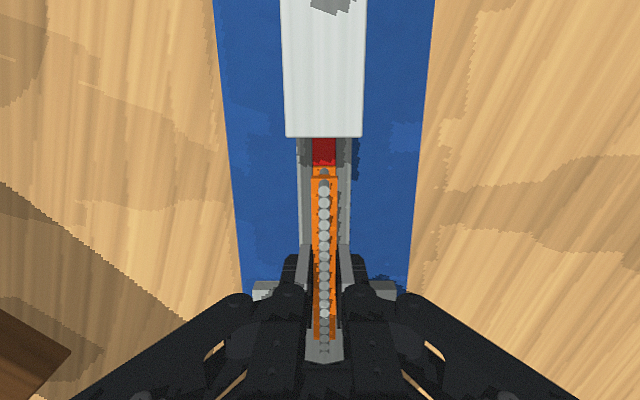

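The follower is at its hard stop (contact at −2.2, stop at about 44.9, so 47 mm of travel as specified). I back off 0.9 mm and lower.

Run:
```python
from h import *
F0=np.load('F0.npy'); y=.0013; x=.0440
z=.0699; manip.move_l(mag(x,y,z),max_speed=.03); print(np.round(pose(),2),np.round(frc()-F0,1))
while z>.046:
    z-= .0015 if z>.0555 else .0003
    manip.move_l(mag(x,y,z),max_speed=.03); f=frc()-F0
    print(np.round(pose(),2),np.round(f,1))
    if f[2]>9 or abs(f[1])>8 or f[0]<-10 or f[0]>10: break
print(manip.current_time())
```

```text
[43.78  1.62 69.96] [-4.9  0.7  0.4]
[43.98  1.53 68.42] [-4.9  1.3  0.7]
[44.01  1.33 66.82] [-5.1  1.3  0.1]
[44.03  1.22 65.27] [-5.1  1.2  0.7]
[44.02  1.22 63.77] [-5.1  0.6  0.2]
[44.01  1.25 62.29] [-5.4  0.9 -0.3]
[44.    1.28 60.8 ] [-4.7  0.9  0.4]
[44.01  1.28 59.31] [-5.   1.1  0.3]
[44.02  1.27 57.8 ] [-4.9  0.9  0.7]
[44.01  1.3  56.31] [-4.8  0.7  0.1]
[44.    1.28 54.82] [-4.9  0.8  0.1]
[44.    1.28 54.62] [-5.   0.5  1.2]
[44.01  1.29 54.32] [-5.   0.3  2.2]
[44.01  1.3  53.99] [-4.5  0.4  2. ]
[44.01  1.3  53.68] [-4.4  0.4  2.5]
[44.01  1.29 53.36] [-5.  -0.   2.1]
[43.99  1.3  53.11] [-5.2 -0.1  2.9]
[43.97  1.35 53.  ] [-5.  -1.   6.3]
[43.99  1.4  52.91] [-4.6 -1.4  9.8]
31.55
```

Run:
```python
from h import *
F0=np.load('F0.npy'); y=.0013; x=.0440; z=pose()[2]/1e3-.0003
for _ in range(12):
    z-=.0002
    manip.move_l(mag(x,y,z),max_speed=.02); manip.dwell(.05); f=frc()-F0
    print(np.round(pose(),2),round(z*1e3,2),np.round(f,1))
    if f[2]>14.5: break
for _ in range(4): manip.dwell(.2); print(np.round(pose(),2),np.round(frc()-F0,1))
print(manip.current_time(),manip.current_grip_width()); wrist('w5')
```

```text
[43.95  1.41 52.9 ] 52.41 [-4.4 -2.4 10.4]
[43.98  1.41 52.84] 52.21 [-4.2 -3.  12.9]
[43.99  1.46 52.83] 52.01 [-3.9 -3.5 14.8]
[43.97  1.45 52.82] [-3.7 -3.7 14.8]
[43.95  1.46 52.84] [-3.4 -3.  14.6]
[43.98  1.45 52.81] [-3.9 -3.8 14.9]
[43.96  1.45 52.82] [-3.5 -3.6 14.6]
33.5417 0.1290571634558151
```

Run:
```python
from h import *
z=np.load('w5.npz'); P=z['P']; ok=z['d']>0; v,u=np.mgrid[:400,:640]
Q=(P-O); x=Q@EX; y=Q@EY; m0=ok&(u>305)&(u<345)&(abs(y)<.008)
im=z['im'].astype(int); nail=m0&(abs(im[...,0]-im[...,2])<40)&(im[...,0]>110)
for a in np.arange(-10,110,10)/1e3:
    m=nail&(x>a)&(x<a+.01); m2=m0&(x>a)&(x<a+.01)
    print(round(a*1e3),m.sum(),np.round(np.percentile(P[m][:,2],[50,90])*1e3,1) if m.sum() else '',m2.sum(),np.round(np.percentile(P[m2][:,2],[50,95])*1e3,1) if m2.sum() else '')
o=m0&(im[...,0]>im[...,2]+60)&(im[...,1]>60); print('orange x',np.percentile(x[o],[1,99]))
save('w5c.png',cv2.resize(z['im'][120:400,240:420],None,fx=2,fy=2,interpolation=cv2.INTER_CUBIC))
```

```text
-10 1 [30.5 30.5] 16 [30.9 31.8]
0 58 [73.4 73.9] 291 [61.7 73.9]
10 77 [73.4 74. ] 346 [61.7 73.9]
20 103 [73.4 74. ] 368 [62.4 74. ]
30 152 [73.4 74.1] 630 [ 73.2 100.3]
40 165 [73.6 74.1] 791 [73.7 97.6]
50 302 [73.4 83.5] 2678 [127.  136.9]
60 197 [73.5 74.1] 564 [61.6 74. ]
70 218 [73.5 74.2] 629 [61.5 74.1]
80 262 [73.3 74.2] 719 [61.4 74.1]
90 43 [72.9 74. ] 798 [54.  70.5]
100 0  443 [53.7 54.8]
orange x [0.00237324 0.09135032]
```

View pics/w5c.png

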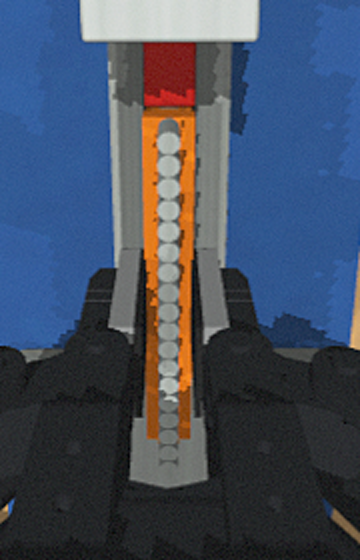

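The strip sits level (top about 73.5 along its whole length, with the same −2 mm bias as on the bench), from x about 2 to 91, with the follower behind it. I release it and check its settled position.

Run:
```python
from h import *
p=pose()/1e3
manip.set_gripper(.45,40); manip.move_l(mag(.044,.0013,.14),max_speed=.12)
manip.move_ptp(mag(.03,.0013,.20),down(A)); manip.dwell(.1)
im,P,c=wrist('w6'); z=np.load('w6.npz'); ok=z['d']>0
Q=P-O; x=Q@EX; y=Q@EY; im=im.astype(int)
o=ok&(abs(y)<.010)&(x>-.01)&(x<.11)&(P[...,2]>.035)&(P[...,2]<.08)&(im[...,0]>im[...,2]+60)&(im[...,1]>60)
print('orange',o.sum(),np.percentile(x[o],[1,99]),np.percentile(y[o],[2,98]),np.percentile(P[o][:,2],[50,98]))
n=ok&(abs(y)<.006)&(P[...,2]>.068)&(P[...,2]<.09)
for a in (.0,.02,.04,.06,.08): m=n&(x>a)&(x<a+.02); print(a,m.sum(),np.median(P[m][:,2]))
r=(im[...,0]>140)&(im[...,1]<70)&(im[...,2]<70)&ok&(abs(y)<.012)&(x>.03)&(x<.13); print('red',np.percentile(x[r],[1,99]))
k=ok&(im.max(2)<70)&(x>.1)&(abs(y)<.02)&(P[...,2]>.105)&(P[...,2]<.12); print('knob',k.sum(),x[k].mean() if k.any() else 0,y[k].mean() if k.any() else 0)
print(manip.current_time())
```

```text
orange 706 [0.00169342 0.08979398] [-0.00578959  0.00547931] [0.0614431  0.06382028]
0.0 97 0.07339131395574688
0.02 101 0.07364386481038641
0.04 107 0.07366186254801631
0.06 107 0.0737680147188441
0.08 57 0.07361826991763286
red [0.07446914 0.09569187]
knob 0 0 0
35.3667
```

Run:
```python
from h import *
kx=.1843; ky=.001; z=.089
manip.set_gripper(.65,30)
manip.move_ptp(mag(kx,ky,.16),down(A)); manip.dwell(.1); F0=frc()
manip.move_l(mag(kx,ky,z),max_speed=.08); print(np.round(frc()-F0,1))
manip.set_gripper(0,30); print('grip',manip.current_grip_width(),manip.current_grip_force(),np.round(frc()-F0,1),np.round(pose(),1))
x=kx
while x>.060:
    s=.010 if x>.09 else .0015
    x-=s; manip.move_l(mag(x,ky,z),max_speed=.04); f=frc()-F0
    print(np.round(pose(),1),np.round(f,1))
    if f[0]>10 or np.linalg.norm(f)>25: break
print(manip.current_time()); np.save('F1.npy',F0)
```

```text
[ 0.1  0.1 -0.2]
grip 0.2680228594879996 29.810148775577545 [0.6 1.5 3.4] [184.3   1.5  89.4]
[173.5   1.5  89.4] [-1.8  2.   5.3]
[163.4   1.5  89.4] [-2.7  1.8  4.7]
[153.4   1.6  89.4] [-3.1  2.4  4.9]
[143.6   1.6  89.4] [-2.6  2.1  4.6]
[133.6   1.6  89.4] [-3.2  3.2  5. ]
[123.7   1.6  89.4] [-2.8  3.2  4.9]
[113.7   1.7  89.4] [-2.9  3.5  5. ]
[103.7   1.7  89.4] [-3.4  3.8  5.2]
[93.8  1.7 89.4] [-3.1  4.7  4.3]
[83.8  1.7 89.4] [-2.6  4.6  4.9]
[82.7  1.7 89.4] [0.1 4.9 5.1]
[81.3  1.7 89.4] [1.4 4.8 5.3]
[79.9  1.7 89.4] [1.6 5.3 4.9]
[78.4  1.7 89.4] [1.8 4.8 5.4]
[76.9  1.8 89.4] [1.4 5.1 5. ]
[76.6  1.7 89.5] [10.2  5.8  6.8]
44.1667
```

Run:
```python
from h import *
manip.move_l(mag(.0765,.0017,.0892),max_speed=.02); print(np.round(frc()-np.load('F1.npy'),1))
manip.set_gripper(.7,30); manip.move_l(mag(.077,.0015,.17),max_speed=.1)
manip.move_ptp(mag(.0,.0013,.26),down(A)); manip.dwell(.1)
im,P,c=wrist('w7'); z=np.load('w7.npz'); ok=z['d']>0
Q=P-O; x=Q@EX; y=Q@EY
m=ok&(abs(y)<.02)&(P[...,2]>.075)&(P[...,2]<.09)&(x>-.03)&(x<.15)
print('rail x',np.percentile(x[m],[.5,99.5]),'z',np.median(P[m][:,2]))
k=ok&(abs(y)<.025)&(P[...,2]>.108)&(P[...,2]<.12)&(x>.03)&(x<.13); print('knob',k.sum(),(x[k].min()+x[k].max())/2)
g=ok&(abs(abs(y)-.03)<.015)&(P[...,2]>.027)&(P[...,2]<.034)&(x>-.1)&(x<.02); print('plate edge',np.percentile(x[g],99.5))
print(manip.current_time())
```

```text
[2.6 2.  6.6]
rail x [0.00368382 0.09282927] z 0.08243329382729526
knob 574 0.07727035439652874
plate edge -2.84009563147357e-05
46.55
```

View pics/w7.png

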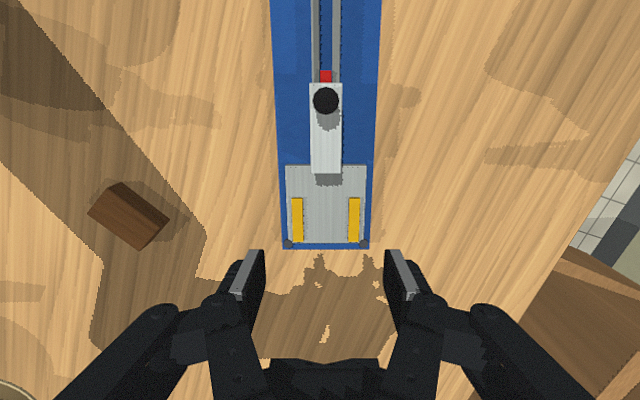

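The rail spans x = 3.7 to 92.8 (closed: 3 to 93) and the knob is at 77.3, with the follower visible just behind the rail at (326,76). The rail is closed and the gripper is clear, so I hand in.

```bash
python3 -c "
from bench import manip
print(manip.sign_off())"
```

```text
the job is handed in; nothing more can be done
None
```

I handed the job in at about 46.6 s of the 72 s allowed: the strip is bedded flat behind the nose after a 15 N push, the rail is closed to within about 1 mm by the last camera check, and the gripper is clear; sign-off returned no verdict.

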